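Open the child-resistant cap of the screen-wash can

ROBOT

A 6-joint arm with a two-finger parallel gripper is mounted at the origin on the work surface; the furniture and walls round the work are solid. World frame = base frame: x ahead of the robot, y to its left, z up, the work surface at z = 0. Lengths are in m, angles in rad, forces in N, time in s.
With the tool pointing down it reaches from about 0.375 to 0.9 m from the base axis. Payload 3.1 kg.
Tool frame: the origin (TCP) lies at the centre of the arm's flange, where the gripper is bolted on; the fingertips stand 182 mm ahead of it and the grasp point (between the pads) lies 164 mm ahead of it; z points along the fingers, y is the line along which they close (so a half turn about z gives the same grasp; the last joint's range is limited). The gripper opens to 87 mm and grips with 3 to 60 N. Pads are 19 mm wide; open, the fingers measure 117 mm over their backs; the gripper's body (75 mm by 190 mm) begins 51 mm behind the grasp point.
Start: joints at [0.935, 0.527, 1.433, -0, 1.181, -0.178], TCP at [0.276, 0.561, 0.405] pointing down, gripper open.
Joint ranges: [-3.08, 3.08], [-0.75, 2.2], [0.22, 2.44], [-1.43, 4.57], [0, 2.65], [-2.85, 2.85]. Speed limits (rad/s): [2.79, 2.79, 3.14, 3.14, 3.14, 3.14].

INTERFACE

Orientations are given as a unit quaternion [x, y, z, w].
In Python, from rig import * gives the robot as it stands.
- The arm moves only by the tool move_arm, never from a script. Its argument "commands" is a list that holds one entry, the list of rows, each a list of 6 numbers: the shift along the tool's x, y, z in units of 40 mm (1.0 is 40 mm), then the turn, a rotation vector about the tool's x, y, z in rad. A call has 1 to 12 rows; each row is the pose to reach, as a shift and turn from the pose commanded when the call began, along the tool's axes at that moment; what a row does not reach only later rows make up. A row lasts 1/8 s, in which the tool goes at most 62.5 mm and 10.7 degrees, less where a joint would pass 70% of its speed; a pose out of reach is approached as far as the arm can. A call with a gripper value outside its range is refused whole. "claw" is the closure, from -1 (fully open) to 1 (shut), so that 0 is half open, set as the call begins (left out, the last holds). The fingers move at their own pace and stop on an object; "squeeze" is the grip in N (left out, the last holds). Time passes only in rows, so rows that repeat a pose let the fingers close. It gives the time, the measured TCP pose, the force, the opening and the grip force at its end, in the units of the state.
- get_obs(): the state, without advancing time (a new reading comes with each control period).
- camera(name): name is "scene" or "top"; returns a dict with "pixels" (384x512x3 uint8, blue, green, red), "range_z" (384x512 float32, m along the optical axis (not along the pixel's ray), 0 where there is no reading), "camera_matrix" (3x3 intrinsics, pixels), "extrinsics" (4x4, takes a point from world to camera coordinates). Camera axes: x right, y up, looking along -z (the intrinsics and any distortion apply to the point x, -y, -z); pixel columns grow to the right and rows downward; lengths in m; the calibration is good to about 2 mm. A picture is of the moment at which its call begins.
- hand_in(): hands the job in; it is judged then, once.
The state is a dict: "time": time; "q": joint angles; "joint_velocities": joint speeds; "joint_torque": joint torques, N m; "position": TCP position; "tool_rot": TCP orientation; "ft_force": force on the tool from outside, world axes, zero at the start; "moment": the same for the moment, N m; "grip_width": finger opening in m; "grip_force": force on a finger pad.
Only numpy, scipy, OpenCV 4.12 (cv2) and the standard library are available. Lean on these libraries where they do the work, as an engineer would, in place of code of your own. Each camera call takes 0.05 s, during which the arm holds its last target. There are 200 camera calls.

TASK

Open the flat metal solvent can in its bench holder: press its round child-resistant cap down firmly (but without forcing it), turn it anticlockwise while it is held down, and lift it off. Set the cap down gently, open side down, in the middle of the upturned round tub lid so that it drips there, let go of it, and leave the mug and the black-lidded ink jar beside the work where they are.

Things in the scene. Friction and masses are not known exactly. Their poses are not given: they have to be found in the camera images.
- can_holder: steel tray, 124 x 94 x 26 mm, with a screw tab at each x end (182 mm over the tabs), screwed to the table; a rubber pad inside. Origin: centre of its underside, on the table; x along its long side, z up. The can stands centred in it and cannot turn or slide sideways.
- can: flat bare-metal solvent can, 109 x 79 mm, 84 mm tall to its flat shoulder. Origin: centre of its underside, z up, x along its long side. It sinks springily on the rubber pad, by several mm (10 at most, then hard), when pressed. Its neck must not take more than 40 N of contact with the cap (all contacts between them added up; 20 N when locked and at rest).
- neck_top (a point): centre of the top of the can's grey plastic neck, hidden in the cap, on the neck's upright axis, 137 mm above the table and 121 mm above the can's origin; sinks with the can; z up. A spring in it pushes the cap up with about 10 N, so that three lugs in the cap sit in three pockets of the neck, 4 mm deep.
- cap: round white ribbed plastic cap, 52 mm across, 36 mm tall, about 60 g, hollow from below. Origin: centre of its open underside, z up. Locked, the underside is 25 mm below the neck's top and 12 mm above the can's shoulder, and it turns only a few degrees. Pressed 4 mm down relative to the can (about 14.5 N) it clears the pockets; it bottoms at 7 mm (about 17.5 N). 20 N is plenty.
- cap_top (a point): centre of the cap's closed top, 36 mm above its origin; z up. Held down, the cap turns anticlockwise seen from above (positive about z): it is free from about 50 degrees past its locked position, and a hard stop ends the turn at about 71. Then the spring lifts it 3 mm and it pulls straight up with no resistance; 26 mm clears the neck. If lifting meets resistance it is still locked.
- drip_lid: shallow round plastic tub lid lying upside down on the table, loose, 129 mm across, 120 g. Origin: centre of its underside; z up. Its flat inner floor is 4 mm above the origin and about 100 mm across; the rim is 9 mm high.
- mug: white mug 78 mm across, 110 mm with the handle, 97 mm tall, standing near the work; leave it. Origin: centre of its underside, z up.
- ink_jar_black: closed ink jar with a black lid, 74 mm across, 85 mm tall, standing near the work; leave it. Origin: centre of its underside, z up.
Not all that is in view belongs to the job. Several things have the shape of the cap; the one meant has the colours described above.

How it is judged:
By the outcome, as a careful person would: the job done as asked, in the order asked, and still so for the second after the job is handed in, with the robot touching nothing.
It also fails if it takes over 59 s, if anything falls off the work surface, if the arm or the gripper's body presses on something with over 40 N, if the wrist force passes 120 N, or if a joint passes its speed limit or range.

## Working session

There is one attempt and no reset: what is moved stays moved. The work goes in short steps, Python scripts to look and compute and a tool call to move; the robot and the scene stay as the last step left them, time stands still between calls to the robot, and variables do not carry over. Pictures are saved under pics/ and viewed, at most 10 in all, crops included, and the job is handed in when it is done.

Besides the shell and the picture viewer there is one more tool, called after "Call:" by a JSON object that holds its "fn" and its "kwargs", one argument or row to a line. move_arm: Moves the arm, as the interface text tells. Its arguments: {"type":"object","properties":{"commands":{"type":"array","items":{"type":"array","items":{"type":"array","items":{"type":"number"}}}},"claw":{"type":"number"},"squeeze":{"type":"number"}},"required":["commands"]}

```bash
ls; mkdir -p pics; cat > h.py <<'E'
from rig import *
import numpy as np, cv2
def world(c,u,v,z=None):
    K=np.array(c["camera_matrix"]);T=np.array(c["extrinsics"])
    if z is None:
        d=c["range_z"][int(round(v)),int(round(u))]
        p=np.array([(u-K[0,2])/K[0,0]*d,-(v-K[1,2])/K[1,1]*d,-d])
        return T[:3,:3].T@(p-T[:3,3])
    r=T[:3,:3].T@np.array([(u-K[0,2])/K[0,0],-(v-K[1,2])/K[1,1],-1]);o=-T[:3,:3].T@T[:3,3]
    return o+r*(z-o[2])/r[2]
E
python3 - <<'E'
from h import *
print(get_obs())
for n in("scene","top"):
    c=camera(n);cv2.imwrite(f"pics/{n}0.png",c["pixels"]);print(c["camera_matrix"],c["extrinsics"],[k for k in c])
    np.savez(f"{n}0.npz",**c)
E
```

```text
pics
{'time': 0.0, 'q': array([ 9.35490472e-01,  5.28485405e-01,  1.43386744e+00, -1.67041697e-05,
        1.18138810e+00, -1.78498387e-01]), 'joint_velocities': array([-0.00202431, -0.00173372, -0.00011023, -0.00090599,  0.00109969,
       -0.00145923]), 'joint_torque': array([ 1.89927446e-04, -4.40048397e+01, -1.76588309e+01,  6.33189571e-02,
        5.83285920e-02, -1.92208868e-04]), 'position': array([0.27545467, 0.56065988, 0.40377048]), 'tool_rot': array([ 2.26419776e-01,  9.74029225e-01, -9.89497855e-04, -4.18017076e-04]), 'ft_force': array([ 1.22282755, -0.30552792, -0.58567697]), 'moment': array([ 0.06852129, -0.01879335, -0.0411288 ]), 'grip_force': 0.0, 'grip_width': 0.08686443534657186}
[[445.66920088   0.         250.95399567]
 [  0.         445.66920088 189.81035334]
 [  0.           0.           1.        ]] [[ 0.49026415 -0.87149269  0.01189765 -0.20657637]
 [ 0.5973548   0.34592376  0.72353576 -0.32373858]
 [-0.6346718  -0.34761653  0.69018436 -1.16468027]
 [ 0.          0.          0.          1.        ]] ['pixels', 'range_z', 'camera_matrix', 'extrinsics']
[[385.84376323   0.         246.34812388]
 [  0.         385.84376323 187.05484989]
 [  0.           0.           1.        ]] [[-0.00158963 -0.99992328 -0.01228437 -0.00712229]
 [ 0.99016299 -0.00329258  0.13987996 -0.41496112]
 [-0.13990968 -0.01194117  0.99009226 -1.31080504]
 [ 0.          0.          0.          1.        ]] ['pixels', 'range_z', 'camera_matrix', 'extrinsics']
```

View pics/scene0.png

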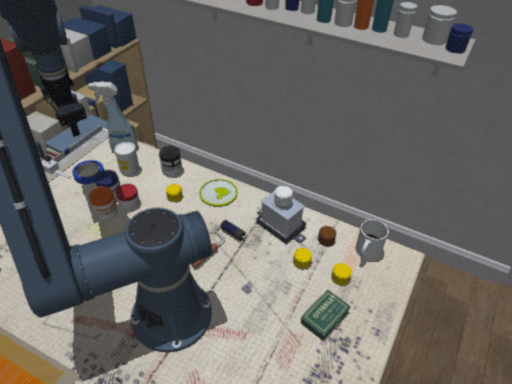

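View pics/top0.png

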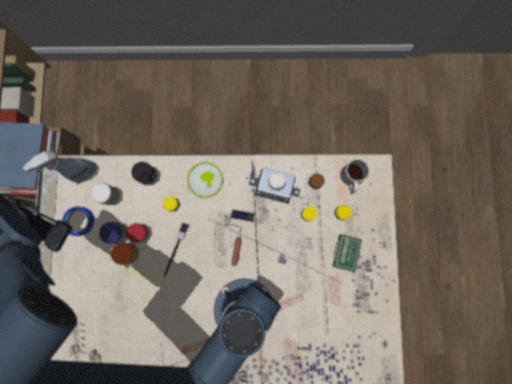

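Scene view: the white cap on the can is at (285,193), the green-rimmed tub lid at (218,192), the mug at (372,238) and the black jar at (170,160). The cap-shaped things are yellow (303,258), (342,273), (174,192), brown (327,235) and white (285,193). Only the white one sits on the metal can, so that is the one meant. I'll confirm it in an enlarged crop.

```bash
python3 - <<'E'
from h import *
s=dict(np.load("scene0.npz"));t=dict(np.load("top0.npz"))
a=cv2.resize(s["pixels"][160:280,190:330],None,fx=4,fy=4,interpolation=cv2.INTER_CUBIC)[:, :]
b=cv2.resize(t["pixels"][145:220,180:310],None,fx=6,fy=6,interpolation=cv2.INTER_CUBIC)
cv2.imwrite("pics/s1.png",a);cv2.imwrite("pics/t1.png",b)
for c,u,v in((t,277,180),(t,205,188),(t,205,180),(s,284,190),(s,218,192),(t,355,170),(t,143,172)):print(u,v,world(c,u,v).round(4))
# cap-top cloud
for n,c in(("s",s),("t",t)):
    P=np.array([np.append(world(c,u,v),[u,v]) for u in range(180,320) for v in range(150,260) if c["range_z"][v,u]>0])
    m=(abs(P[:,2]-.148)<.006)&(np.hypot(P[:,0]-world(t,277,180)[0],P[:,1]-world(t,277,180)[1])<.05)
    q=P[m];print(n,len(q),q.mean(0).round(4),q.min(0).round(4),q.max(0).round(4))
    m=(abs(P[:,2]-.100)<.012)&(np.hypot(P[:,0]-q[:,0].mean(),P[:,1]-q[:,1].mean())<.09);r=P[m]
    print(" shoulder",len(r),cv2.minAreaRect((r[:,:2]*1000).astype(np.float32)))
E
```

```text
277 180 [ 0.421 -0.107  0.144]
205 188 [0.4151 0.1382 0.0079]
205 180 [ 0.4451  0.1396 -0.0011]
284 190 [ 0.425  -0.1062  0.1466]
218 192 [ 4.478e-01  1.420e-01 -3.000e-04]
355 170 [ 0.4722 -0.3844  0.0371]
143 172 [0.4595 0.3384 0.0835]
s 196 [ 4.166000e-01 -1.064000e-01  1.474000e-01  2.827755e+02  1.915765e+02] [ 3.898e-01 -1.322e-01  1.421e-01  2.740e+02  1.850e+02] [ 4.436e-01 -8.040e-02  1.514e-01  2.910e+02  1.980e+02]
 shoulder 529 ((417.80511474609375, -104.80855560302734), (110.74616241455078, 79.93643951416016), 77.46833038330078)
t 210 [ 4.19100e-01 -1.06000e-01  1.48200e-01  2.76781e+02  1.80400e+02] [ 3.945e-01 -1.322e-01  1.421e-01  2.690e+02  1.730e+02] [ 4.438e-01 -8.130e-02  1.540e-01  2.850e+02  1.880e+02]
 shoulder 547 ((419.5977783203125, -106.234619140625), (108.3033676147461, 79.1897964477539), 75.0133285522461)
```

View pics/s1.png

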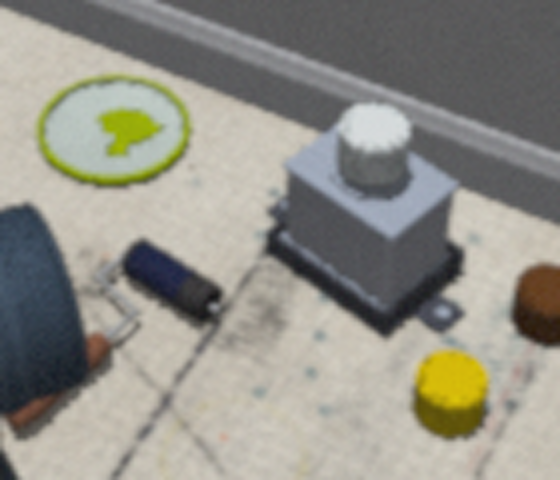

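View pics/t1.png

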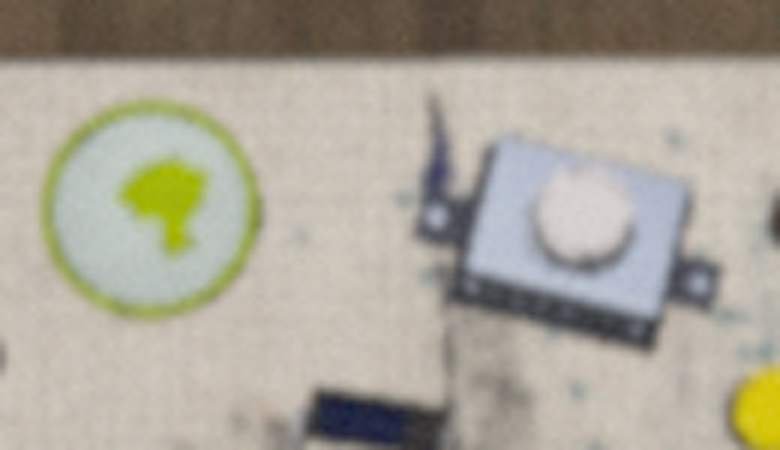

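The crops confirm it: the plain white cap sits on the bare-metal can (s1 crop (375,130), t1 crop (585,215)). The lid's centre in t1 is about (152,209). The cap axis is about (0.4187, -0.106), its top is at z≈0.148, and the can measures 109 x 79 as specified. Moving above it now.

Call:
{"fn": "move_arm", "kwargs": {
  "commands": [
    [[-10.56, -13.37, 1, 0, 0, 1.1], [-10.56, -13.37, 1, 0, 0, 1.1], [-10.56, -13.37, 1, 0, 0, 1.1], [-10.56, -13.37, 1, 0, 0, 1.1], [-10.56, -13.37, 1, 0, 0, 1.1], [-10.56, -13.37, 1, 0, 0, 1.1], [-10.56, -13.37, 1, 0, 0, 1.1], [-10.56, -13.37, 1, 0, 0, 1.1], [-10.56, -13.37, 1, 0, 0, 1.1], [-10.56, -13.37, 1, 0, 0, 1.1], [-10.56, -13.37, 1, 0, 0, 1.1], [-10.56, -13.37, 1, 0, 0, 1.1]]
  ],
  "claw": -1,
  "squeeze": 30
}}

```text
time: 1.6
position: [0.4202, -0.1094, 0.3646]
tool_rot: [0.704, 0.71, 0.0, 0.001]
ft_force: [0.1, -0.3, 0.5]
grip_width: 0.0868
grip_force: 0.0
```

```bash
python3 - <<'E'
from h import *
o=get_obs();print({k:np.round(o[k],4) for k in("time","q","position","tool_rot","ft_force")})
t=dict(np.load("top0.npz"));s=dict(np.load("scene0.npz"))
print("lid",world(t,180-.42+152/6,145-.42+209/6,.009),world(s,190-.4+115/4,160-.4+129/4,.009))
E
```

```text
{'time': np.float64(1.6), 'q': array([-5.1310e-01,  3.3860e-01,  1.9379e+00, -6.0000e-04,  8.6210e-01,
       -5.2050e-01]), 'position': array([ 0.4202, -0.1094,  0.3646]), 'tool_rot': array([7.044e-01, 7.098e-01, 2.000e-04, 1.500e-03]), 'ft_force': array([ 0.0652, -0.3023,  0.5375])}
lid [0.44559346 0.13874937 0.009     ] [0.44098763 0.1358732  0.009     ]
```

Call:
{"fn": "move_arm", "kwargs": {
  "commands": [
    [[0, 0, 0, 0, 0, 0], [0, 0, 0.6, 0, 0, 0], [0, 0, 1.2, 0, 0, 0], [0, 0, 1.65, 0, 0, 0], [0, 0, 1.65, 0, 0, 0], [0, 0, 1.65, 0, 0, 0]]
  ]
}}

```text
time: 2.35
position: [0.4188, -0.1043, 0.2993]
tool_rot: [0.701, 0.713, 0.0, 0.0]
ft_force: [1.1, 0.8, 0.7]
grip_width: 0.0868
grip_force: 0.0
```

Call:
{"fn": "move_arm", "kwargs": {
  "commands": [
    [[0, 0, 0, 0, 0, 0], [0, 0, 0, 0, 0, 0], [0, 0, 0, 0, 0, 0], [0, 0, 0, 0, 0, 0], [0, 0, 0, 0, 0, 0], [0, 0, 0, 0, 0, 0]]
  ],
  "claw": 0.6,
  "squeeze": 4
}}

```text
time: 3.1
position: [0.4201, -0.1056, 0.2991]
tool_rot: [0.702, 0.712, 0.001, 0.002]
ft_force: [3.6, 3.5, -0.1]
grip_width: 0.052
grip_force: 4.0
```

```bash
python3 - <<'E'
from h import *
o=get_obs();print({k:np.round(o[k],4) for k in("time","q","position","tool_rot","ft_force","grip_width","grip_force","moment")})
a=[]
for n in("scene","top"):
    c=camera(n);p=c["pixels"]
    a.append(cv2.resize(p[140:240,220:340] if n=="scene" else p[130:230,210:330],None,fx=3.3,fy=3.3,interpolation=cv2.INTER_CUBIC))
cv2.imwrite("pics/g1.png",np.hstack(a))
E
```

```text
{'time': np.float64(3.1), 'q': array([-0.5058,  0.4646,  2.0048,  0.0021,  0.668 , -0.5205]), 'position': array([ 0.4201, -0.1056,  0.2991]), 'tool_rot': array([0.7025, 0.7117, 0.0012, 0.0018]), 'ft_force': array([ 3.5632,  3.5326, -0.0922]), 'grip_width': np.float64(0.052), 'grip_force': np.float64(4.0002), 'moment': array([ 0.3567, -0.7644,  0.1152])}
```

View pics/g1.png

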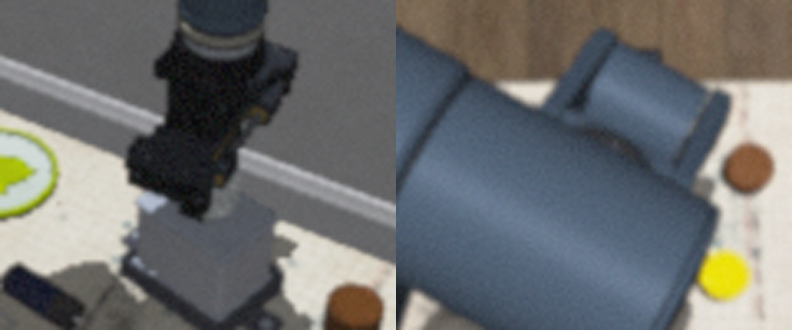

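The fingers closed on exactly 52 mm, so the cap is between the pads. The push of +3.6 N in x says the cap lies slightly further in +x. I'll regrip at 90° so it centres along the other axis.

Call:
{"fn": "move_arm", "kwargs": {
  "commands": [
    [[0, 0, 0, 0, 0, 0], [0, 0, 0, 0, 0, 0], [0, 0.04, 0, 0, 0, 0], [0, 0.04, 0, 0, 0, 0.18], [0, 0.04, 0, 0, 0, 0.36], [0, 0.04, 0, 0, 0, 0.54], [0, 0.04, 0, 0, 0, 0.72], [0, 0.04, 0, 0, 0, 0.9], [0, 0.04, 0, 0, 0, 1.08], [0, 0.04, 0, 0, 0, 1.26], [0, 0.04, 0, 0, 0, 1.44], [0, 0.04, 0, 0, 0, 1.57]]
  ],
  "claw": -1
}}

```text
time: 4.7
position: [0.4203, -0.1054, 0.2987]
tool_rot: [1.0, 0.005, -0.0, -0.0]
ft_force: [1.7, -0.4, 0.5]
grip_width: 0.0869
grip_force: 0.0
```

Call:
{"fn": "move_arm", "kwargs": {
  "commands": [
    [[0, 0, 0, 0, 0, 0], [0, 0, 0, 0, 0, 0], [0, 0, 0, 0, 0, 0], [0, 0, 0, 0, 0, 0], [0, 0, 0, 0, 0, 0], [0, 0, 0, 0, 0, 0]]
  ]
}}

```text
time: 5.45
position: [0.4204, -0.1053, 0.2988]
tool_rot: [1.0, 0.008, 0.0, 0.0]
ft_force: [-0.4, -0.5, 0.2]
grip_width: 0.0866
grip_force: 0.0
```

Call:
{"fn": "move_arm", "kwargs": {
  "commands": [
    [[0, 0, 0, 0, 0, 0], [0, 0, 0, 0, 0, 0], [0, 0, 0, 0, 0, 0], [0, 0, 0, 0, 0, 0], [0, 0, 0, 0, 0, 0], [0, 0, 0, 0, 0, 0]]
  ],
  "claw": 0.6,
  "squeeze": 4
}}

```text
time: 6.2
position: [0.4206, -0.1061, 0.2988]
tool_rot: [1.0, 0.008, 0.0, 0.001]
ft_force: [-1.6, -4.0, -0.2]
grip_width: 0.0524
grip_force: 4.0
```

```bash
python3 - <<'E'
from h import *
o=get_obs();print({k:np.round(o[k],4) for k in("time","q","position","tool_rot","ft_force","grip_width","grip_force","moment")})
E
```

```text
{'time': np.float64(6.2), 'q': array([-0.5055,  0.466 ,  2.0024, -0.0026,  0.6719,  1.0517]), 'position': array([ 0.4206, -0.1061,  0.2988]), 'tool_rot': array([1.0e+00, 7.8e-03, 1.0e-04, 1.0e-03]), 'ft_force': array([-1.6144, -4.0114, -0.2262]), 'grip_width': np.float64(0.0524), 'grip_force': np.float64(3.9997), 'moment': array([-0.8623,  0.4365, -0.0425])}
```

Call:
{"fn": "move_arm", "kwargs": {
  "commands": [
    [[0, 0.03, 0, 0, 0, 0], [0, 0.03, 0, 0, 0, 0], [0, 0.03, 0, 0, 0, 0], [0, 0.03, 0, 0, 0, 0]]
  ]
}}

```text
time: 6.7
position: [0.4205, -0.1065, 0.2988]
tool_rot: [1.0, 0.007, 0.0, 0.0]
ft_force: [0.4, -1.5, -0.1]
grip_width: 0.052
grip_force: 4.0
```

Call:
{"fn": "move_arm", "kwargs": {
  "commands": [
    [[0, 0, 0, 0, 0, 0], [0, 0, 0, 0, 0, 0], [0, 0, 0, 0, 0, 0], [0, 0, 0, 0, 0, 0]]
  ],
  "squeeze": 40
}}

```text
time: 7.2
position: [0.4205, -0.1066, 0.2988]
tool_rot: [1.0, 0.007, 0.0, 0.0]
ft_force: [0.3, -0.9, 0.3]
grip_width: 0.0513
grip_force: 40.0
```

Centred: the side forces are about 0 N. Now I press down in small steps, aiming for about 17–18 N.

Call:
{"fn": "move_arm", "kwargs": {
  "commands": [
    [[0, 0, 0.05, 0, 0, 0], [0, 0, 0.1, 0, 0, 0], [0, 0, 0.1, 0, 0, 0], [0, 0, 0.1, 0, 0, 0]]
  ]
}}

```text
time: 7.7
position: [0.4205, -0.1065, 0.2951]
tool_rot: [1.0, 0.008, 0.0, 0.0]
ft_force: [-1.6, -0.7, 6.2]
grip_width: 0.0513
grip_force: 40.0
```

Call:
{"fn": "move_arm", "kwargs": {
  "commands": [
    [[0, 0, 0.03, 0, 0, 0], [0, 0, 0.05, 0, 0, 0], [0, 0, 0.05, 0, 0, 0], [0, 0, 0.05, 0, 0, 0]]
  ]
}}

```text
time: 8.2
position: [0.4205, -0.1065, 0.2934]
tool_rot: [1.0, 0.008, 0.0, 0.0]
ft_force: [-1.3, -0.7, 10.0]
grip_width: 0.051
grip_force: 40.0
```

Call:
{"fn": "move_arm", "kwargs": {
  "commands": [
    [[0, 0, 0.04, 0, 0, 0], [0, 0, 0.08, 0, 0, 0], [0, 0, 0.1, 0, 0, 0], [0, 0, 0.1, 0, 0, 0], [0, 0, 0.1, 0, 0, 0]]
  ]
}}

```text
time: 8.82
position: [0.4205, -0.1065, 0.2896]
tool_rot: [1.0, 0.008, 0.0, 0.0]
ft_force: [-2.3, 0.1, 12.7]
grip_width: 0.0508
grip_force: 40.0
```

Call:
{"fn": "move_arm", "kwargs": {
  "commands": [
    [[0, 0, 0.04, 0, 0, 0], [0, 0, 0.08, 0, 0, 0], [0, 0, 0.08, 0, 0, 0], [0, 0, 0.08, 0, 0, 0]]
  ]
}}

```text
time: 9.32
position: [0.4205, -0.1065, 0.2866]
tool_rot: [1.0, 0.008, 0.0, 0.0]
ft_force: [-2.1, -0.2, 15.0]
grip_width: 0.0513
grip_force: 40.0
```

Call:
{"fn": "move_arm", "kwargs": {
  "commands": [
    [[0, 0, 0.03, 0, 0, 0], [0, 0, 0.05, 0, 0, 0], [0, 0, 0.05, 0, 0, 0], [0, 0, 0.05, 0, 0, 0]]
  ]
}}

```text
time: 9.82
position: [0.4205, -0.1065, 0.2847]
tool_rot: [1.0, 0.008, 0.001, 0.0]
ft_force: [-1.7, -0.7, 16.0]
grip_width: 0.0511
grip_force: 40.0
```

Call:
{"fn": "move_arm", "kwargs": {
  "commands": [
    [[0, 0, 0, 0, 0, -0.08], [0, 0, 0, 0, 0, -0.16], [0, 0, 0, 0, 0, -0.24], [0, 0, 0, 0, 0, -0.32], [0, 0, 0, 0, 0, -0.32]]
  ]
}}

```text
time: 10.45
position: [0.4208, -0.1066, 0.2849]
tool_rot: [0.986, 0.167, 0.001, 0.001]
ft_force: [-0.8, 0.2, 14.7]
grip_width: 0.0512
grip_force: 40.0
```

```bash
python3 - <<'E'
from h import *
o=get_obs();print({k:np.round(o[k],4) for k in("time","q","position","tool_rot","ft_force","grip_width","grip_force","moment")})
E
```

```text
{'time': np.float64(10.45), 'q': array([-5.067e-01,  4.957e-01,  2.013e+00,  5.000e-04,  6.305e-01,
        7.285e-01]), 'position': array([ 0.4208, -0.1066,  0.2849]), 'tool_rot': array([9.860e-01, 1.669e-01, 1.100e-03, 7.000e-04]), 'ft_force': array([-0.8422,  0.1822, 14.7461]), 'grip_width': np.float64(0.0512), 'grip_force': np.float64(40.0033), 'moment': array([-0.0923,  0.2849,  0.0239])}
```

It turns freely: the yaw moment is near zero. I'll continue to about 62°.

Call:
{"fn": "move_arm", "kwargs": {
  "commands": [
    [[0, 0, 0, 0, 0, -0.1], [0, 0, 0, 0, 0, -0.2], [0, 0, 0, 0, 0, -0.3], [0, 0, 0, 0, 0, -0.4], [0, 0, 0, 0, 0, -0.5], [0, 0, 0, 0, 0, -0.6], [0, 0, 0, 0, 0, -0.7], [0, 0, 0, 0, 0, -0.76], [0, 0, 0, 0, 0, -0.76], [0, 0, 0, 0, 0, -0.76]]
  ]
}}

```text
time: 11.7
position: [0.4212, -0.1067, 0.285]
tool_rot: [0.854, 0.52, 0.001, 0.002]
ft_force: [-0.8, 0.3, 14.8]
grip_width: 0.0513
grip_force: 40.0
```

```bash
python3 - <<'E'
from h import *
o=get_obs();print({k:np.round(o[k],4) for k in("time","q","position","tool_rot","ft_force","grip_width","grip_force","moment")})
E
```

```text
{'time': np.float64(11.7), 'q': array([-5.0650e-01,  4.9560e-01,  2.0124e+00,  9.0000e-04,  6.2980e-01,
       -3.1200e-02]), 'position': array([ 0.4212, -0.1067,  0.285 ]), 'tool_rot': array([0.8539, 0.5204, 0.0012, 0.0015]), 'ft_force': array([-0.771 ,  0.339 , 14.8369]), 'grip_width': np.float64(0.0513), 'grip_force': np.float64(40.0036), 'moment': array([0.013 , 0.0766, 0.0274])}
```

Now I lift gradually. The pad and spring travel is about 17 mm, after which the force should fall to zero or below only by the cap's weight.

Call:
{"fn": "move_arm", "kwargs": {
  "commands": [
    [[0, 0, -0.1, 0, 0, 0], [0, 0, -0.2, 0, 0, 0], [0, 0, -0.3, 0, 0, 0], [0, 0, -0.4, 0, 0, 0], [0, 0, -0.4, 0, 0, 0], [0, 0, -0.4, 0, 0, 0]]
  ]
}}

```text
time: 12.45
position: [0.421, -0.1067, 0.2997]
tool_rot: [0.854, 0.52, 0.001, 0.001]
ft_force: [2.5, 0.5, 4.8]
grip_width: 0.0514
grip_force: 40.0
```

Call:
{"fn": "move_arm", "kwargs": {
  "commands": [
    [[0, 0, -0.05, 0, 0, 0], [0, 0, -0.1, 0, 0, 0], [0, 0, -0.15, 0, 0, 0], [0, 0, -0.15, 0, 0, 0]]
  ]
}}

```text
time: 12.95
position: [0.42, -0.1063, 0.3054]
tool_rot: [0.854, 0.52, -0.0, -0.001]
ft_force: [0.3, -0.2, -0.5]
grip_width: 0.0517
grip_force: 40.0
```

Call:
{"fn": "move_arm", "kwargs": {
  "commands": [
    [[0, 0, -0.2, 0, 0, 0], [0, 0, -0.4, 0, 0, 0], [0, 0, -0.6, 0, 0, 0], [0, 0, -0.9, 0, 0, 0], [0, 0, -1.3, 0, 0, 0], [0, 0, -1.5, 0, 0, 0], [0, 0, -1.5, 0, 0, 0]]
  ]
}}

```text
time: 13.82
position: [0.4205, -0.1066, 0.3663]
tool_rot: [0.854, 0.52, 0.0, 0.001]
ft_force: [-0.3, 0.0, -0.1]
grip_width: 0.0512
grip_force: 40.0
```

```bash
python3 - <<'E'
from h import *
from scipy.spatial.transform import Rotation as R
o=get_obs();print({k:np.round(o[k],4) for k in("time","q","position","tool_rot","ft_force","grip_width","grip_force")})
M=R.from_quat(o["tool_rot"]).as_matrix()
for z in (.24,):print("to lid units",(M.T@(np.array([.4435,.1375,z])-o["position"])/.04).round(3))
c=camera("scene");p=c["pixels"];cv2.imwrite("pics/l1.png",cv2.resize(p[90:270,180:400],None,fx=3,fy=3,interpolation=cv2.INTER_CUBIC))
# lid: fit of rim colour (green-yellow), both cameras
for n in("scene","top"):
    c=camera(n);p=cv2.cvtColor(c["pixels"],cv2.COLOR_BGR2HSV)
    m=((p[...,0]>28)&(p[...,0]<50)&(p[...,1]>90)).astype(np.uint8)
    m[:, :185]=0;m[:, 245:]=0;m[:150]=0;m[215:]=0
    v,u=np.nonzero(m);h=cv2.convexHull(np.c_[u,v].astype(np.float32))[:,0]
    W=np.array([world(c,a,b,.009)[:2] for a,b in h]);print(n,len(u),cv2.fitEllipse((W*1000).astype(np.float32)))
E
```

```text
{'time': np.float64(13.825), 'q': array([-0.5069,  0.3354,  1.9368,  0.    ,  0.8677, -0.031 ]), 'position': array([ 0.4205, -0.1066,  0.3663]), 'tool_rot': array([8.539e-01, 5.205e-01, 4.000e-04, 8.000e-04]), 'ft_force': array([-0.2977,  0.004 , -0.1343]), 'grip_width': np.float64(0.0512), 'grip_force': np.float64(39.9999)}
to lid units [ 5.687 -2.291  3.153]
scene 279 ((440.7507629394531, 136.98101806640625), (127.24559020996094, 130.17169189453125), 125.61001586914062)
top 213 ((446.9178466796875, 140.10598754882812), (123.50062561035156, 126.2716293334961), 146.8070068359375)
```

View pics/l1.png

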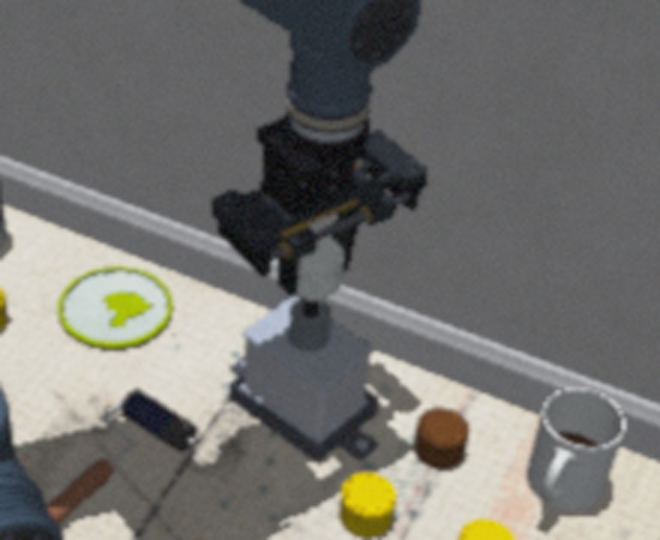

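The cap is in the grip (l1 crop (322,268)) and the grey neck is bare below it (312,325). Carrying it to the lid now, first level and then down.

Call:
{"fn": "move_arm", "kwargs": {
  "commands": [
    [[0.6, -0.24, 0, 0, 0, 0], [1.6, -0.63, 0, 0, 0, 0], [2.8, -1.1, 0, 0, 0, 0], [4.0, -1.58, 0, 0, 0, 0], [5.0, -1.98, 0.4, 0, 0, 0], [5.6, -2.21, 1.2, 0, 0, 0], [5.72, -2.26, 2.0, 0, 0, 0], [5.72, -2.26, 2.7, 0, 0, 0], [5.72, -2.26, 3.16, 0, 0, 0], [5.72, -2.26, 3.16, 0, 0, 0], [5.72, -2.26, 3.16, 0, 0, 0], [5.72, -2.26, 3.16, 0, 0, 0]]
  ]
}}

```text
time: 15.48
position: [0.4453, 0.1382, 0.2399]
tool_rot: [0.854, 0.52, 0.001, 0.0]
ft_force: [-0.6, -0.3, -1.5]
grip_width: 0.0516
grip_force: 40.0
```

```bash
python3 - <<'E'
from h import *
o=get_obs();print({k:np.round(o[k],4) for k in("time","q","position","tool_rot","ft_force","grip_width","grip_force")})
c=camera("scene");p=c["pixels"];cv2.imwrite("pics/l2.png",cv2.resize(p[100:240,150:310],None,fx=4,fy=4,interpolation=cv2.INTER_CUBIC))
E
```

```text
{'time': np.float64(15.475), 'q': array([ 0.0606,  0.6137,  1.9613, -0.    ,  0.5649,  0.5367]), 'position': array([0.4453, 0.1382, 0.2399]), 'tool_rot': array([8.539e-01, 5.204e-01, 8.000e-04, 4.000e-04]), 'ft_force': array([-0.6457, -0.3312, -1.5366]), 'grip_width': np.float64(0.0516), 'grip_force': np.float64(39.9998)}
```

View pics/l2.png

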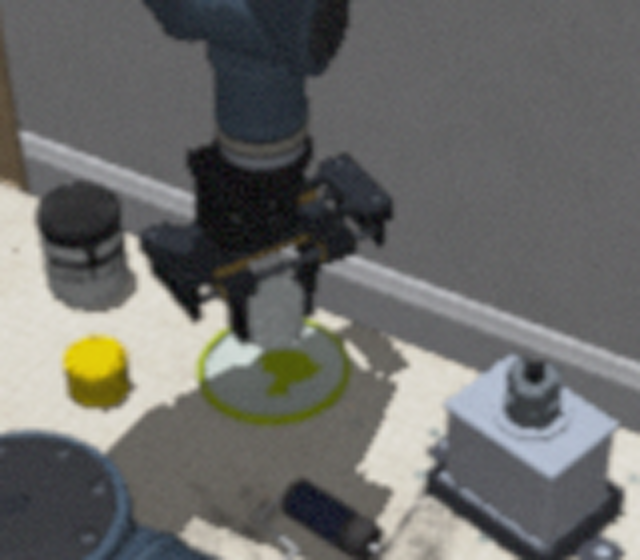

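The cap is upright above the lid, with its centre at column 275 against the lid's 274, and the jar is clear. Descending.

Call:
{"fn": "move_arm", "kwargs": {
  "commands": [
    [[0, 0, 0.3, 0, 0, 0], [0, 0, 0.6, 0, 0, 0], [0, 0, 0.9, 0, 0, 0], [0, 0, 1.05, 0, 0, 0], [0, 0, 1.13, 0, 0, 0], [0, 0, 1.13, 0, 0, 0]]
  ]
}}

```text
time: 16.27
position: [0.4449, 0.1382, 0.1937]
tool_rot: [0.854, 0.52, -0.0, -0.0]
ft_force: [-0.8, 0.9, 0.7]
grip_width: 0.0515
grip_force: 40.0
```

Call:
{"fn": "move_arm", "kwargs": {
  "commands": [
    [[0, 0, 0.02, 0, 0, 0], [0, 0, 0.04, 0, 0, 0], [0, 0, 0.06, 0, 0, 0], [0, 0, 0.06, 0, 0, 0]]
  ]
}}

```text
time: 16.77
position: [0.4449, 0.1383, 0.1916]
tool_rot: [0.854, 0.52, -0.0, 0.0]
ft_force: [-0.3, 0.2, -0.1]
grip_width: 0.0516
grip_force: 40.0
```

Call:
{"fn": "move_arm", "kwargs": {
  "commands": [
    [[0, 0, 0.01, 0, 0, 0], [0, 0, 0.02, 0, 0, 0], [0, 0, 0.03, 0, 0, 0], [0, 0, 0.03, 0, 0, 0]]
  ]
}}

```text
time: 17.27
position: [0.4449, 0.1383, 0.1907]
tool_rot: [0.854, 0.52, 0.0, 0.0]
ft_force: [-0.2, 0.3, 4.6]
grip_width: 0.0515
grip_force: 40.0
```

Contact is at the expected height, with 4.6 N. I'll ease off slightly, then open only to about 62 mm so the fingers stay inside the rim.

Call:
{"fn": "move_arm", "kwargs": {
  "commands": [
    [[0, 0, -0.01, 0, 0, 0], [0, 0, -0.01, 0, 0, 0], [0, 0, -0.01, 0, 0, 0]]
  ],
  "squeeze": 10
}}

```text
time: 17.65
position: [0.445, 0.1382, 0.1907]
tool_rot: [0.854, 0.52, -0.0, -0.0]
ft_force: [0.1, 0.6, 1.5]
grip_width: 0.0517
grip_force: 10.0
```

Call:
{"fn": "move_arm", "kwargs": {
  "commands": [
    [[0, 0, 0, 0, 0, 0], [0, 0, 0, 0, 0, 0], [0, 0, 0, 0, 0, 0], [0, 0, 0, 0, 0, 0], [0, 0, 0, 0, 0, 0]]
  ],
  "claw": -0.4
}}

```text
time: 18.27
position: [0.4449, 0.1382, 0.1907]
tool_rot: [0.854, 0.52, 0.0, 0.0]
ft_force: [0.2, -0.4, 0.7]
grip_width: 0.0609
grip_force: 0.0
```

Call:
{"fn": "move_arm", "kwargs": {
  "commands": [
    [[0, 0, -0.1, 0, 0, 0], [0, 0, -0.4, 0, 0, 0], [0, 0, -0.8, 0, 0, 0], [0, 0, -1.5, 0, 0, 0], [0, 0, -2.5, 0, 0, 0], [0, 0, -3.5, 0, 0, 0], [0, 0, -4.5, 0, 0, 0], [0, 0, -4.5, 0, 0, 0], [0, 0, -4.5, 0, 0, 0]]
  ]
}}

```text
time: 19.4
position: [0.4443, 0.1382, 0.3709]
tool_rot: [0.854, 0.521, -0.0, -0.0]
ft_force: [0.0, -0.0, -0.4]
grip_width: 0.0607
grip_force: 0.0
```

```bash
python3 - <<'E'
from h import *
o=get_obs();print({k:np.round(o[k],4) for k in("time","position","ft_force","grip_width","grip_force")})
c=camera("scene");p=c["pixels"];cv2.imwrite("pics/f1.png",cv2.resize(p[110:290,150:410],None,fx=3,fy=3,interpolation=cv2.INTER_CUBIC))
E
```

```text
{'time': np.float64(19.4), 'position': array([0.4443, 0.1382, 0.3709]), 'ft_force': array([ 0.0455, -0.0314, -0.4374]), 'grip_width': np.float64(0.0607), 'grip_force': np.float64(0.0)}
```

View pics/f1.png

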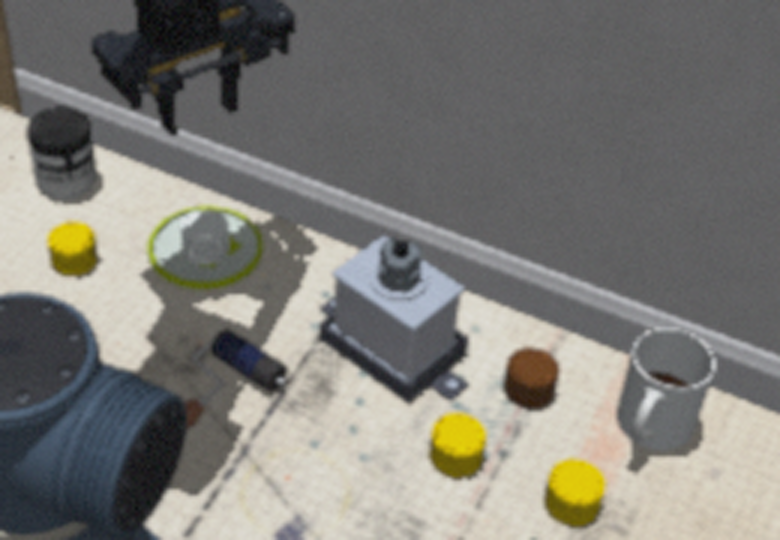

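The cap stands in the middle of the lid (f1 crop (207,240), lid centre (206,247)), and the gripper is clear and empty. The jar and mug haven't moved. A quick check on the cap's height, then I hand in.

```bash
python3 - <<'E'
from h import *
c=camera("scene")
P=np.array([world(c,u,v) for u in range(195,245) for v in range(175,210) if c["range_z"][v,u]>0])
q=P[(abs(P[:,2]-.04)<.004)];print(len(q),q.mean(0).round(4),np.percentile(P[:,2],99))
if len(q)>40 and abs(q[:,2].mean()-.04)<.004: print(hand_in())
E
```

```text
131 [0.4413 0.1392 0.0396] 0.04187566619737167
the job is handed in; nothing more can be done
None
```

The can is open and the job is handed in: the white cap stands open side down and let go in the middle of the tub lid, at about 19.5 s of the 59 s allowed, with the mug and black-lidded jar left where they were.

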